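# Hang the gauge on the keeper peg

### The arm

A 7-joint arm with a two-finger parallel gripper is mounted at the origin on a cart in front of the work surface, level with it; the furniture and walls round the work are solid. World frame = base frame: x ahead of the robot, y to its left, z up, the work surface at z = 0. Lengths are in m, angles in rad, forces in N, time in s.
With the tool pointing down it reaches from about 0.35 to 0.9 m from the base axis. Payload 7.2 kg.
Tool frame: the origin (TCP) lies midway between the tips of the shut fingers; the grasp point (between the pads) lies 19 mm behind it (ctrl.grasp_offset is the distance from the TCP to the grasp point, in m); z points along the fingers, y is the line along which they close (so a half turn about z gives the same grasp; the last joint's range is limited). The gripper opens to 85 mm and grips with 20 to 120 N. Pads are 22 mm wide; open, the fingers measure 114 mm over their backs; the gripper's body (76 mm by 85 mm) begins 54 mm behind the grasp point. The pads swing forward as they close: fully open they stand 13 mm farther back than shut.
Start: joints at [1.223, 0.411, -0.013, 1.596, 0.006, 1.134, -0.082], TCP at [0.173, -0.601, 0.203] pointing down, gripper open.
Joint ranges: [-2.95, 2.95], [-0.29, 1.99], [-1.47, 1.44], [0.14, 2.54], [-1.03, 4.17], [0.13, 1.85], [-2.86, 2.86]. Speed limits (rad/s): [2.39, 2.39, 3.01, 3.01, 3.14, 3.14, 3.14].

### API

Orientations are given as a 3x3 rotation matrix whose columns are the frame's x, y, z axes.
In Python, from bench import ctrl gives the robot as it stands.
- The arm moves only by the tool carry_out, never from a script. Its arguments are lists of equal length, an entry for each row: "jaw": the closure, from 0 (fully open) to 1 (shut); "travel": the shift along the tool's x, y, z in units of 50 mm (1.0 is 50 mm), a list of three; "rot": the turn, a rotation vector about the tool's x, y, z in units of 5 degrees (1.0 is 5 degrees), a list of three. A call has 1 to 12 rows; each row is the pose to reach, as a shift and turn from the pose commanded when the call began, along the tool's axes at that moment; what a row does not reach only later rows make up. A row lasts 1/10 s, in which the tool goes at most 50 mm and 8.59 degrees, less where a joint would pass 70% of its speed; a pose out of reach is approached as far as the arm can. A call with a gripper value outside its range is refused whole. The fingers move at their own pace and stop on an object; "squeeze" is the grip in N (left out, the last holds). Time passes only in rows, so rows that repeat a pose let the fingers close. It gives the time, the measured TCP pose, the force, the opening and the grip force at its end, in the units of the state.
- ctrl.get_obs(): the state, without advancing time (a new reading comes with each control period).
- ctrl.read_camera(name): name is "scene" or "top" or "wrist"; returns (picture, depth): 480x640x3 uint8, red, green, blue; 480x640 float32, m along the optical axis (not along the pixel's ray), 0 where there is no reading.
- ctrl.camera_info(name): a dict with "K" (3x3 intrinsics, pixels), "k1" (the pictures are not rectified: a ray, as slopes to the right and down, at radius r is drawn at 1 + k1 r^2 times it, then the intrinsics apply), "R" (3x3) and "t" (3): a world point X has camera coordinates R X + t. Camera axes: x right, y down, z forward; pixel columns grow to the right and rows downward; lengths in m; the calibration is good to about 2 mm. A picture is of the moment at which its call begins: read the wrist's pose just before it. camera_info takes no time and is no camera call; for the wrist camera it gives the pose at the moment of the call.
- ctrl.sign_off(): hands the job in; it is judged then, once.
The state is a dict: "time_s": time; "joint_pos": joint angles; "joint_velocities": joint speeds; "effort": joint torques, N m; "position": TCP position; "eef_rot": TCP orientation; "wrist_force": force on the tool from outside, world axes, zero at the start; "wrist_torque": the same for the moment, N m; "opening": finger opening in m; "gripper_force": force on a finger pad.
Only numpy, scipy, OpenCV 4.12 (cv2) and the standard library are available. Lean on these libraries where they do the work, as an engineer would, in place of code of your own. Each camera call takes 0.05 s, during which the arm holds its last target. There are 200 camera calls.

### The job

Lift the flat steel gauge out of its wooden block and hang it by its round eye on the stand's peg: let the eye push the hanging keeper up, slide the gauge along the peg until it bears against the collar with a light push, so that the keeper has dropped down behind it, then let it down gently on the peg and release it. The peg is not exactly where the stand's markings say, so feel your way, and never press the gauge hard against the stand or peg.

Things in the scene. Friction and masses are not known exactly. Their poses are not given: they have to be found in the camera images.
- gauge_grip (a point): Centre of the handle (black scales; 18 mm thick along x, 26 wide along y, 48 tall) of a loose flat steel gauge, about 0.34 kg, upright in the block. Its plate is 8 mm thick (x is the normal, y across, z up along the handle), 60 mm wide with a notch in either edge, both faces alike. Its straight lower edge, 60 mm wide, lies 141 mm below this point.
- gauge_eye (a point): Centre of the gauge's round eye, a through hole of 24 mm diameter along x, lightly chamfered; 56 mm straight below gauge_grip and 85 mm above the lower edge. The 60 mm wide plate reaches 25 mm above it; above that only the handle stands up.
- rack: Fixed wooden block 62 x 100 x 45 mm (x, y, z), origin at the centre of its underside. In its middle is a slot 11 mm wide (x) and 66 mm long (y), floor 10 mm over the bench, in which the gauge's lower 35 mm stand; the gauge lifts straight up out of it.
- stand: Fixed stand: dark foot 130 x 100 x 12 mm, post, and a dark carriage carrying one level steel peg that points to -x of the stand, with a collar and a keeper. Origin on the bench under the carriage's front face; the foot spans x -75 to +55 mm. The post's top is 206 mm above the bench; the carriage (x 0 to 56 mm) reaches 16 mm above the peg's axis.
- peg_nominal (a point): Marked (not true) place of the plate's centre when home on the peg's axis, 190 mm over the bench; x points along the peg to the post. The fixed round peg, 13 mm thick, is really clamped up to 10 mm higher or lower, and with its collar up to 8 mm nearer or farther along x; sideways it is true. The collar (stop, 36 mm diameter) has its face 4 mm beyond the plate's centre.
- tip_nominal (a point): Marked (not true: same errors as peg_nominal, which lies 48 mm farther along +x) place of the peg's rounded tip, on the axis. The keeper's hinge pin lies 16 mm behind the tip (+x), the collar's face 52 mm behind it: these two are true from the real tip.
- keeper (a joint): Angle (rad) of the keeper, a steel flap (35 g, 9 mm wide) on a pin in the peg: 0 hanging down, its end 24 mm below the peg's axis, too long for the eye to pass. Pushed towards +x of the stand it swings inward and up (to 1.45; under 1 N; about 1.1 as the centred eye passes). It cannot swing outward. It drops back once the plate is past, in about the last 5 mm before the collar.

How it is judged:
By the outcome, as a careful person would: the job done as asked, in the order asked, and still so for the second after the job is handed in, with the robot touching nothing.
It also fails if it takes over 58 s, if anything falls off the work surface, if the arm or the gripper's body presses on something with over 40 N, if the wrist force passes 120 N, or if a joint passes its speed limit or range.

## Working session

There is one attempt and no reset: what is moved stays moved. The work goes in short steps, Python scripts to look and compute and a tool call to move; the robot and the scene stay as the last step left them, time stands still between calls to the robot, and variables do not carry over. Pictures are saved under pics/ and viewed, at most 10 in all, crops included, and the job is handed in when it is done.

Besides the shell and the picture viewer there is one more tool, called after "Call:" as name(argument=value, ...), one argument or row to a line, values as JSON. carry_out: Moves the arm, as the interface text tells. Its arguments: {"type":"object","properties":{"jaw":{"type":"array"},"travel":{"type":"array"},"rot":{"type":"array"},"squeeze":{"type":"number"}},"required":["jaw","travel","rot"]}

```bash
mkdir -p pics; ls
python3 - <<'E'
from bench import ctrl
import numpy as np, cv2
np.set_printoptions(precision=4,suppress=True)
o=ctrl.get_obs(); print(o['time_s'],o['position'],o['eef_rot'],o['opening'],ctrl.grasp_offset)
for n in ['scene','top']:
    p,d=ctrl.read_camera(n); cv2.imwrite(f'pics/{n}0.png',p[:,:,::-1]); np.savez(f'{n}0.npz',p=p,d=d)
    print(n,ctrl.camera_info(n))
E
```

```text
pics
0.0 [ 0.1724 -0.6002  0.2018] [[ 0.9611  0.2762 -0.0005]
 [ 0.2762 -0.9611  0.0015]
 [-0.0001 -0.0016 -1.    ]] 0.08549296814436864 0.0187
scene {'K': array([[510.3858,   0.    , 303.5188],
       [  0.    , 510.3858, 235.9793],
       [  0.    ,   0.    ,   1.    ]]), 'k1': -0.0011715408331710454, 'R': array([[ 0.8955, -0.4452, -0.0023],
       [-0.3011, -0.6019, -0.7396],
       [ 0.3278,  0.663 , -0.673 ]]), 't': array([-0.6434,  0.1416,  0.8992])}
top {'K': array([[587.3987,   0.    , 323.4931],
       [  0.    , 587.3987, 235.2733],
       [  0.    ,   0.    ,   1.    ]]), 'k1': -0.07411089673930733, 'R': array([[-0.0255, -0.9997, -0.0017],
       [-0.997 ,  0.0255, -0.0736],
       [ 0.0736, -0.0001, -0.9973]]), 't': array([-0.2387,  0.6242,  0.9554])}
```

View pics/scene0.png

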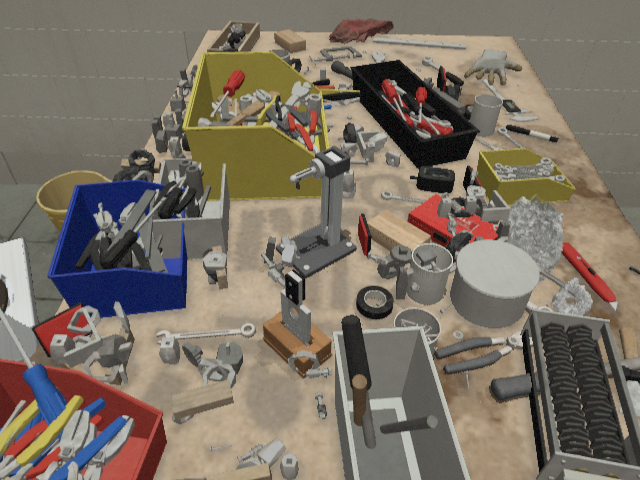

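View pics/top0.png

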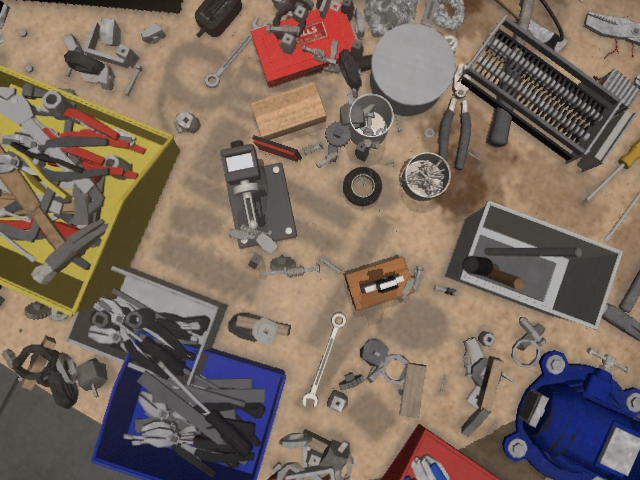

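The scene view shows the gauge in its block with the handle at about (293,287). The stand is behind it, with the peg tip near (293,178). In the top view the block is at (380,283) and the peg runs from (243,185) to (255,225).

```bash
cat > h.py <<'E'
import numpy as np, cv2
np.set_printoptions(precision=4,suppress=True)
def ray(ci,uv):
    K=ci['K']; q=cv2.undistortPoints(np.array(uv,float).reshape(-1,1,2),K,np.array([ci['k1'],0,0,0.])).reshape(-1,2)
    return np.c_[q,np.ones(len(q))]
def pts(ci,uv,z): # z depth per pixel
    return (ray(ci,uv)*np.asarray(z).reshape(-1,1)-ci['t'])@ci['R']
def onplane(ci,uv,h):
    d=ray(ci,uv)@ci['R']; c=-ci['R'].T@ci['t']
    return c+d*((h-c[2])/d[:,2])[:,None]
def proj(ci,X):
    X=np.atleast_2d(X).astype(float)
    return cv2.projectPoints(X,cv2.Rodrigues(ci['R'])[0],ci['t'],ci['K'],np.array([ci['k1'],0,0,0.]))[0].reshape(-1,2)
def cloud(ci,d):
    v,u=np.mgrid[:480,:640]; P=pts(ci,np.c_[u.ravel(),v.ravel()],d.ravel()).reshape(480,640,3); P[d==0]=np.nan; return P
def fakeinfo(): pass
E
python3 - <<'E'
from bench import ctrl
from h import *
a=np.load('top0.npz');d=a['d'];p=a['p']
b=np.load('scene0.npz')
P=cloud(ctrl.camera_info('top'),d); S=cloud(ctrl.camera_info('scene'),b['d'])
t=lambda u,v:print('top',(u,v),P[v,u])
for q in [(365,285),(400,270),(381,285),(240,160),(245,180),(250,205),(253,215),(280,200),(420,370)]: t(*q)
# wood block top: points z .035-.055 in window
w=np.zeros((480,640),bool); w[245:320,335:425]=1
m=w&(P[...,2]>.037)&(P[...,2]<.053)
print(m.sum(), cv2.minAreaRect(P[m][:,:2].astype(np.float32)*1000))
m=w&(P[...,2]>.1); print('gauge',m.sum(), P[m].max(0), cv2.minAreaRect(P[m&(P[...,2]>np.nanmax(P[...,2][m])-.01)][:,:2].astype(np.float32)*1000))
w=np.zeros((480,640),bool); w[130:260,200:310]=1
m=w&(P[...,2]>.18); print('stand top',m.sum(), cv2.minAreaRect(P[m][:,:2].astype(np.float32)*1000),P[m].max(0))
m=w&(abs(P[...,2]-.012)<.005); q=P[m][:,:2]; print('foot',m.sum(), cv2.minAreaRect(q.astype(np.float32)*1000))
crop=cv2.resize(p[130:260,200:330,::-1],None,fx=4,fy=4,interpolation=cv2.INTER_CUBIC)
c2=cv2.resize(b['p'][140:280,255:365,::-1],None,fx=4,fy=4,interpolation=cv2.INTER_CUBIC)[:520]
c2=c2[:,:280] if 0 else c2[:, :270]
cv2.imwrite('pics/c1.png',np.hstack([crop,c2]))
E
```

```text
top (365, 285) [ 0.5335 -0.3218  0.0139]
top (400, 270) [ 0.5566 -0.3769  0.0471]
top (381, 285) [ 0.5349 -0.3333  0.1736]
top (240, 160) [ 0.7107 -0.1428  0.2055]
top (245, 180) [ 0.6829 -0.1492  0.205 ]
top (250, 205) [ 0.673  -0.1318  0.0142]
top (253, 215) [ 0.6347 -0.1593  0.2037]
top (280, 200) [ 0.6803 -0.1825  0.0127]
top (420, 370) [ 0.3971 -0.4021  0.0587]
1946 ((534.5501098632812, -347.13360595703125), (67.22779083251953, 106.57196044921875), 15.785752296447754)
gauge 399 [ 0.5471 -0.3129  0.1799] ((535.3145141601562, -343.0946350097656), (18.37427520751953, 25.25550651550293), 16.84964370727539)
stand top 1903 ((676.8032836914062, -147.97866821289062), (125.0272445678711, 46.14049530029297), 10.610494613647461) [ 0.7394 -0.1167  0.2189]
foot 3178 ((695.0588989257812, -155.77688598632812), (137.97927856445312, 223.95994567871094), 83.1022720336914)
```

View pics/c1.png

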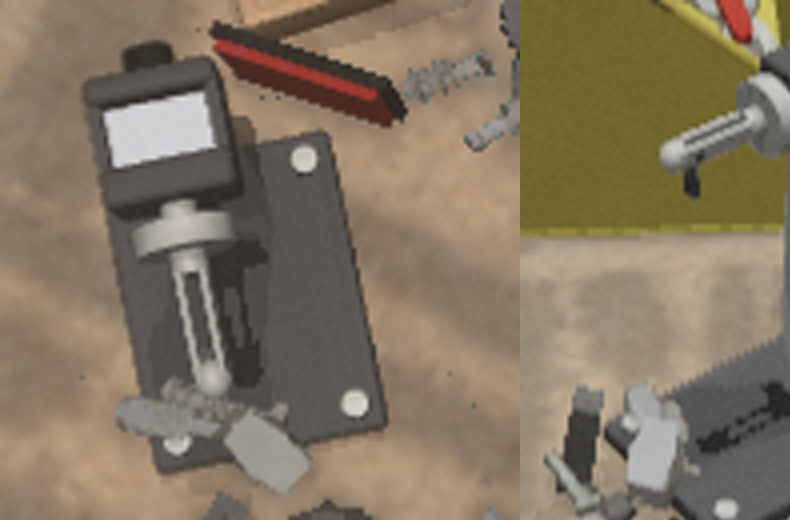

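The crop shows the peg tip ball at about top px (253,224.5) and the collar at about (245,187). The keeper hangs below the peg. There is some clutter low on the foot under the tip.

Run:
```python
from bench import ctrl
from h import *
a=np.load('top0.npz');b=np.load('scene0.npz')
ct,cs=ctrl.camera_info('top'),ctrl.camera_info('scene')
P=cloud(ct,a['d']); S=cloud(cs,b['d'])
w=np.zeros((480,640),bool); w[130:260,200:310]=1
z=P[...,2]
m=w&(z>.17); print(np.histogram(z[m],bins=np.arange(.17,.225,.003)))
tip=onplane(ct,[(253,224.5)],.195)[0]
for ang in [10.6]:
    c,s=np.cos(np.radians(ang)),np.sin(np.radians(ang)); ex=np.array([c,s]); ey=np.array([-s,c])
    for nm,Q,mm in [('top',P,m),('scene',S,(S[...,2]>.15)&(np.hypot(S[...,0]-.67,S[...,1]+.15)<.1))]:
        q=Q[mm]; l=np.c_[(q[:,:2]-tip[:2])@ex,(q[:,:2]-tip[:2])@ey,q[:,2]]
        print(nm,tip,len(l))
        for x0 in np.arange(-.012,.13,.006):
            k=l[(l[:,0]>=x0)&(l[:,0]<x0+.006)]
            if len(k): print('%.3f n%d y %.4f..%.4f med %.4f z max %.4f p80 %.4f min %.4f'%(x0,len(k),k[:,1].min(),k[:,1].max(),np.median(k[:,1]),k[:,2].max(),np.percentile(k[:,2],80),k[:,2].min()))
q=P[w&(z>.02)&(z<.15)]; 
l=np.c_[(q[:,:2]-tip[:2])@ex,(q[:,:2]-tip[:2])@ey,q[:,2]]; k=l[(abs(l[:,1])<.06)&(l[:,0]<.04)]; print('clutter',len(k),np.percentile(k[:,2],[50,90,100]))
# tip ball triangulation: scene tip px = 255+(675-520)/4, 140+155/4
us=(255+155/4,140+153/4); ut=(253,224.5)
A=[];B=[]
for ci,u in [(ct,ut),(cs,us)]:
    r=ray(ci,[u])[0]@ci['R']; r/=np.linalg.norm(r); c=-ci['R'].T@ci['t']; M=np.eye(3)-np.outer(r,r); A.append(M);B.append(M@c)
X=np.linalg.lstsq(np.vstack(A),np.hstack(B),rcond=None)[0]; print('tip tri',X,proj(ct,X),proj(cs,X))
```

```text
(array([  0,   0,   0,   0,   2,  11,  20,  22,  28,  34, 170, 349, 352,
       200, 517, 191,   7,   0]), array([0.17 , 0.173, 0.176, 0.179, 0.182, 0.185, 0.188, 0.191, 0.194,
       0.197, 0.2  , 0.203, 0.206, 0.209, 0.212, 0.215, 0.218, 0.221,
       0.224]))
top [ 0.6225 -0.158   0.195 ] 1903
-0.012 n6 y -0.0037..0.0034 med -0.0002 z max 0.2036 p80 0.2016 min 0.1986
-0.006 n38 y -0.0063..0.0052 med -0.0007 z max 0.2073 p80 0.2048 min 0.1995
0.000 n40 y -0.0060..0.0065 med -0.0004 z max 0.2063 p80 0.2043 min 0.1965
0.006 n41 y -0.0068..0.0061 med -0.0008 z max 0.2058 p80 0.2039 min 0.1988
0.012 n26 y -0.0058..0.0058 med 0.0027 z max 0.2058 p80 0.2046 min 0.1955
0.018 n25 y -0.0059..0.0057 med -0.0024 z max 0.2054 p80 0.2040 min 0.1957
0.024 n26 y -0.0058..0.0057 med -0.0001 z max 0.2074 p80 0.2040 min 0.1934
0.030 n26 y -0.0061..0.0052 med -0.0001 z max 0.2050 p80 0.2036 min 0.1963
0.036 n43 y -0.0063..0.0067 med 0.0000 z max 0.2067 p80 0.2049 min 0.1914
0.042 n139 y -0.0174..0.0179 med -0.0011 z max 0.2186 p80 0.2141 min 0.1851
0.048 n118 y -0.0178..0.0180 med -0.0020 z max 0.218
[... 1883 characters left out ...]
0237..0.0206 med -0.0162 z max 0.2154 p80 0.2140 min 0.1812
0.072 n158 y -0.0228..0.0246 med -0.0114 z max 0.2146 p80 0.2030 min 0.1500
0.078 n120 y -0.0230..0.0243 med -0.0168 z max 0.2122 p80 0.2075 min 0.1501
0.084 n118 y -0.0236..0.0232 med -0.0170 z max 0.2128 p80 0.2073 min 0.1503
0.090 n116 y -0.0230..0.0245 med -0.0170 z max 0.2133 p80 0.2076 min 0.1521
0.096 n132 y -0.0234..0.0234 med -0.0041 z max 0.2154 p80 0.2134 min 0.1631
0.102 n52 y -0.0230..0.0231 med -0.0190 z max 0.2153 p80 0.2137 min 0.1821
0.114 n6 y -0.0032..0.0060 med 0.0005 z max 0.2067 p80 0.2066 min 0.2048
clutter 418 [0.0317 0.0611 0.0673]
tip tri [ 0.6219 -0.1585  0.1993] [[252.9544 224.6126]] [[293.8479 178.2435]]
```

Run:
```python
from bench import ctrl
from h import *
P=cloud(ctrl.camera_info('top'),np.load('top0.npz')['d']).reshape(-1,3); P=P[~np.isnan(P[:,2])]
S=cloud(ctrl.camera_info('scene'),np.load('scene0.npz')['d']).reshape(-1,3); P=np.vstack([P,S[~np.isnan(S[:,2])]])
def cor(a,b,w,lo=0):
    a,b=np.array(a),np.array(b); L=np.linalg.norm(b-a); e=(b-a)/L; n=np.array([-e[1],e[0]])
    d=P[:,:2]-a; s=d@e; t=d@n
    for k in np.arange(-.08,L+.12,.04):
        q=P[(s>=k)&(s<k+.04)&(abs(t)<w)]
        if len(q): print('%.2f max %.3f'%(k,np.percentile(q[:,2],99.5)),end=' | ')
    print()
cor([.172,-.6],[.535,-.343],.09); cor([.535,-.343],[.573,-.167],.06)
q=P[(P[:,2]>.15)&(P[:,0]>.35)&(P[:,0]<.7)&(P[:,1]<-.36)&(P[:,1]>-.75)]; print(len(q), q.min(0) if len(q) else'',q.max(0) if len(q) else '')
```

```text
-0.04 max 0.038 | 0.00 max 0.150 | 0.04 max 0.183 | 0.08 max 0.168 | 0.12 max 0.169 | 0.16 max 0.148 | 0.20 max 0.081 | 0.24 max 0.058 | 0.28 max 0.059 | 0.32 max 0.055 | 0.36 max 0.070 | 0.40 max 0.175 | 0.44 max 0.177 | 0.48 max 0.047 | 0.52 max 0.048 | 0.56 max 0.022 | 
-0.08 max 0.050 | -0.04 max 0.177 | 0.00 max 0.177 | 0.04 max 0.048 | 0.08 max 0.048 | 0.12 max 0.049 | 0.16 max 0.204 | 0.20 max 0.205 | 0.24 max 0.020 | 0.28 max 0.005 | 
7859 [ 0.3501 -0.6852  0.15  ] [ 0.6525 -0.4444  0.1986]
```

Call:
carry_out(
  jaw=[0,0,0,0,0,0,0,0,0,0,0,0],
  travel=[
    [0,0,-0.6],
    [0,0,-1.2],
    [0.8,-0.3,-1.2],
    [1.7,-0.6,-1.2],
    [2.6,-0.9,-1.2],
    [3.5,-1.2,-1.2],
    [4.4,-1.5,-1.2],
    [5.3,-1.8,-1.2],
    [6.2,-2.1,-1.2],
    [7.0,-2.4,-1.2],
    [7.8,-2.7,-1.2],
    [8.39,-2.94,-1.2],
  ],
  rot=[
    [0,0,0],
    [0,0,1.6],
    [0,0,3.2],
    [0,0,4.8],
    [0,0,6.4],
    [0,0,8],
    [0,0,9.6],
    [0,0,11.2],
    [0,0,12.8],
    [0,0,14.4],
    [0,0,16],
    [0,0,17.6],
  ],
)

```text
time_s: 1.3
position: [0.5373, -0.3408, 0.2619]
eef_rot: [[0.306, -0.952, -0.0], [-0.952, -0.306, 0.001], [-0.001, -0.0, -1.0]]
wrist_force: [-0.3, -0.9, 0.2]
opening: 0.0853
gripper_force: 0.0
```

Run:
```python
from bench import ctrl
from h import *
o=ctrl.get_obs(); print(o['time_s'],o['position'],o['eef_rot'],o['joint_pos'],o['wrist_force'])
ci=ctrl.camera_info('wrist'); p,d=ctrl.read_camera('wrist'); cv2.imwrite('pics/w1.png',p[:,:,::-1]); np.savez('w1.npz',p=p,d=d,**ci)
P=cloud(ci,d); z=P[...,2]; m=(np.hypot(P[...,0]-.535,P[...,1]+.343)<.04)&(z>.155)&(z<.19); print(m.sum(),np.median(z[m]),cv2.minAreaRect(P[m][:,:2].astype(np.float32)*1000))
v,u=np.where(m); print(u.min(),u.max(),v.min(),v.max())
```

```text
1.3 [ 0.5373 -0.3408  0.2619] [[ 0.3064 -0.9519 -0.0003]
 [-0.9519 -0.3064  0.0012]
 [-0.0013 -0.0001 -1.    ]] [ 0.4336  0.3896  0.0789  1.4902 -0.0324  1.2639 -2.3137] [-0.264  -0.9144  0.2463]
1004 0.17445514572889353 ((534.8641967773438, -342.9817810058594), (18.812280654907227, 25.92340660095215), 16.899803161621094)
314 340 203 244
```

Call:
carry_out(
  jaw=[0,0,0,0,0,0,0,0,0,0,0,0],
  travel=[
    [0,0,0],
    [0,0,0],
    [0,0,0],
    [0,0,0],
    [0,0,0],
    [0,0,0],
    [0,0,0],
    [0,0,0],
    [0,0,0],
    [0,0,0],
    [0,0,0],
    [0,0,0],
  ],
  rot=[
    [0,0,-1.5],
    [0,0,-3],
    [0,0,-4.5],
    [0,0,-6],
    [0,0,-7.5],
    [0,0,-9],
    [0,0,-10.5],
    [0,0,-12],
    [0,0,-13.5],
    [0,0,-15],
    [0,0,-16.5],
    [0,0,-18],
  ],
)

```text
time_s: 2.55
position: [0.5347, -0.3437, 0.262]
eef_rot: [[0.949, 0.315, -0.001], [0.315, -0.949, 0.0], [-0.001, -0.001, -1.0]]
wrist_force: [0.9, -0.6, 0.4]
opening: 0.0855
gripper_force: 0.0
```

Call:
carry_out(
  jaw=[0,0,0,0,0,0,0,0,0,0,0,0],
  travel=[
    [0,0,0],
    [0,0,0],
    [0,0,0],
    [0,0,0],
    [0,0,0],
    [0,0,0],
    [0,0,0],
    [0,0,0],
    [0,0,0],
    [0,0,0],
    [0,0,0],
    [0,0,0],
  ],
  rot=[
    [0,0,-1.6],
    [0,0,-3.2],
    [0,0,-4.8],
    [0,0,-6.4],
    [0,0,-8],
    [0,0,-9.6],
    [0,0,-11.2],
    [0,0,-12.8],
    [0,0,-14.4],
    [0,0,-16],
    [0,0,-17.8],
    [0,0,-17.8],
  ],
)

```text
time_s: 3.75
position: [0.5347, -0.3438, 0.2621]
eef_rot: [[-0.295, 0.955, -0.001], [0.955, 0.295, 0.001], [0.001, -0.001, -1.0]]
wrist_force: [0.6, 0.1, 0.4]
opening: 0.0855
gripper_force: 0.0
```

Run:
```python
from bench import ctrl
from h import *
o=ctrl.get_obs(); R=np.array(o['eef_rot']); print(o['time_s'],o['position'],R,o['joint_pos'])
print(np.degrees(np.arctan2(R[1,1],R[0,1])))
print((np.array([.535,-.343,.132])-o['position'])@R/.05)
```

```text
3.75 [ 0.5347 -0.3438  0.2621] [[-0.2955  0.9553 -0.0008]
 [ 0.9553  0.2955  0.0006]
 [ 0.0008 -0.0006 -1.    ]] [ 0.8517  0.4402 -0.5157  1.4602  0.2196  1.2997  0.6179]
17.18679282132938
[0.0111 0.0121 2.6014]
```

Call:
carry_out(
  jaw=[0,0,0,0,0,0,0,0,0,0.8,1,1],
  travel=[
    [0,0,0.3],
    [0,0,0.7],
    [0,0,1.1],
    [0,0,1.5],
    [0,0,1.9],
    [0,0,2.2],
    [0,0,2.4],
    [0,0,2.6],
    [0,0,2.6],
    [0,0,2.6],
    [0,0,2.6],
    [0,0,2.6],
  ],
  rot=[
    [0,0,0],
    [0,0,0],
    [0,0,0],
    [0,0,0],
    [0,0,0],
    [0,0,0],
    [0,0,0],
    [0,0,0],
    [0,0,0],
    [0,0,0],
    [0,0,0],
    [0,0,0],
  ],
  squeeze=70,
)

```text
time_s: 4.95
position: [0.5356, -0.3438, 0.1334]
eef_rot: [[-0.293, 0.956, 0.001], [0.956, 0.293, -0.001], [-0.001, 0.001, -1.0]]
wrist_force: [0.2, -0.9, 0.0]
opening: 0.0441
gripper_force: 0.0
```

Call:
carry_out(
  jaw=[1,1,1,1,1,1,1,1],
  travel=[
    [0,0,0],
    [0,0,0],
    [0,0,0],
    [0,0,0],
    [0,0,0],
    [0,0,0],
    [0,0,0],
    [0,0,0],
  ],
  rot=[
    [0,0,0],
    [0,0,0],
    [0,0,0],
    [0,0,0],
    [0,0,0],
    [0,0,0],
    [0,0,0],
    [0,0,0],
  ],
)

```text
time_s: 5.75
position: [0.5357, -0.3439, 0.1333]
eef_rot: [[-0.293, 0.956, 0.001], [0.956, 0.293, -0.001], [-0.001, 0.001, -1.0]]
wrist_force: [0.1, -0.9, 4.9]
opening: 0.016
gripper_force: 71.3
```

Call:
carry_out(
  jaw=[1,1,1,1,1,1,1,1,1,1,1,1],
  travel=[
    [0,0,-0.05],
    [0,0,-0.15],
    [0,0,-0.3],
    [0,0,-0.5],
    [0,0,-0.7],
    [0,0,-0.9],
    [0,0,-1.1],
    [0,0,-1.35],
    [0,0,-1.6],
    [0,0,-1.85],
    [0,0,-2.05],
    [0,0,-2.05],
  ],
  rot=[
    [0,0,0],
    [0,0,0],
    [0,0,0],
    [0,0,0],
    [0,0,0],
    [0,0,0],
    [0,0,0],
    [0,0,0],
    [0,0,0],
    [0,0,0],
    [0,0,0],
    [0,0,0],
  ],
)

```text
time_s: 6.95
position: [0.536, -0.3439, 0.2371]
eef_rot: [[-0.293, 0.956, 0.002], [0.956, 0.293, -0.002], [-0.002, 0.002, -1.0]]
wrist_force: [-0.1, -0.5, -3.5]
opening: 0.0157
gripper_force: 70.2
```

Run:
```python
from bench import ctrl
from h import *
o=ctrl.get_obs(); R=np.array(o['eef_rot']); print(o['time_s'],o['position'],R,o['wrist_force'],o['wrist_torque'],o['opening'])
a=np.degrees(np.arctan2(R[1,1],R[0,1])); print(a)
t=np.radians(10.6); ex=np.array([np.cos(t),np.sin(t)]); ey=np.array([-ex[1],ex[0]])
tip=np.array([.6225,-.158])
tgt=tip+ex*(-.045)+ey*(-.0005); print('target',tgt)
print((np.r_[tgt,.2353]-o['position'])@R/.05, 'yaw units about tool z', (a-10.6)/5)
```

```text
6.95 [ 0.536  -0.3439  0.2371] [[-0.2929  0.9562  0.0025]
 [ 0.9562  0.2929 -0.0016]
 [-0.0023  0.0019 -1.    ]] [-0.0983 -0.5032 -3.4647] [ 0.0502 -0.0274 -0.0367] 0.015728501935129226
17.029818536981193
target [ 0.5784 -0.1668]
[3.1393 1.8466 0.0333] yaw units about tool z 1.2859637073962387
```

Call:
carry_out(
  jaw=[1,1,1,1,1,1,1,1,1,1,1,1],
  travel=[
    [0.1,0.05,0],
    [0.35,0.2,0],
    [0.7,0.4,0],
    [1.05,0.62,0],
    [1.4,0.82,0],
    [1.75,1.03,0],
    [2.1,1.24,0],
    [2.45,1.45,0],
    [2.8,1.65,0],
    [3.05,1.8,0],
    [3.14,1.85,0],
    [3.14,1.85,0],
  ],
  rot=[
    [0,0,0],
    [0,0,0.1],
    [0,0,0.25],
    [0,0,0.4],
    [0,0,0.55],
    [0,0,0.7],
    [0,0,0.85],
    [0,0,1],
    [0,0,1.1],
    [0,0,1.2],
    [0,0,1.29],
    [0,0,1.29],
  ],
)

```text
time_s: 8.15
position: [0.5775, -0.1653, 0.2346]
eef_rot: [[-0.185, 0.983, -0.001], [0.983, 0.185, 0.0], [0.001, -0.001, -1.0]]
wrist_force: [-0.5, -0.5, -3.6]
opening: 0.0162
gripper_force: 70.2
```

Run:
```python
from bench import ctrl
from h import *
o=ctrl.get_obs(); R=np.array(o['eef_rot']); print(o['time_s'],o['position'],R[:,1],o['wrist_force'])
pw=[]
for n in ['scene','wrist']:
    ci=ctrl.camera_info(n); p,d=ctrl.read_camera(n); np.savez(n+'2.npz',p=p,d=d,**ci); pw.append((ci,p,d))
ci,p,d=pw[0]
c=cv2.resize(p[110:250,225:365,::-1],None,fx=3,fy=3,interpolation=cv2.INTER_CUBIC)
w=cv2.resize(pw[1][1][:,:,::-1],None,fx=.58,fy=.58)
im=np.zeros((420,800,3),np.uint8); im[:420,:420]=c; im[:w.shape[0],420:420+min(380,w.shape[1])]=w[:420,:380]; cv2.imwrite('pics/s2.png',im)
P=cloud(pw[1][0],pw[1][2]);
```

```text
8.15 [ 0.5775 -0.1653  0.2346] [ 0.9827  0.1852 -0.0007] [-0.464  -0.5477 -3.6031]
```

View pics/s2.png

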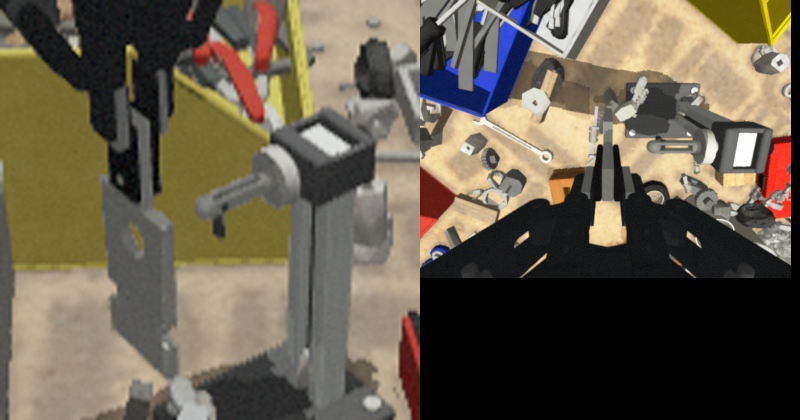

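The scene crop shows the gauge hanging upright ahead of the peg, with its eye at about scene px (269,189). The peg tip is near (294,178) with the keeper hanging below it.

Run:
```python
from bench import ctrl
from h import *
o=ctrl.get_obs(); R=np.array(o['eef_rot']); n=R[:,1]; T=np.array(o['position'])
a=dict(np.load('scene2.npz')); ci={k:a[k] for k in ['K','k1','R','t']}; ci['k1']=float(ci['k1']); p=a['p']; d=a['d']
v,u=np.mgrid[:480,:640]; r=ray(ci,np.c_[u.ravel(),v.ravel()])@ci['R']; c=-ci['R'].T@ci['t']
P=cloud(ci,d)
# plate fit from depth
e=(P-T)@n; lat=(P-T)@R[:,0]; vz=P[...,2]-T[2]
pl=(abs(e)<.02)&(abs(lat)<.035)&(vz<-.02)&(vz>-.13); print('plate n',pl.sum(),'normal offset',np.median(e[pl]))
for off in [-.004]:
    s=((T+off*n-c)@n)/(r@n); X=(c+r*s[:,None]).reshape(480,640,3)
    L=(X-T)@R[:,0]; Z=X[...,2]
    reg=(abs(L)<.02)&(abs(Z-(T[2]-.0383))<.02)
    g=cv2.cvtColor(p,cv2.COLOR_RGB2HSV)[...,1]
    hole=(reg&((g>110))).astype(np.uint8)  # yellow seen through
    ys,xs=np.where(hole); print('hole n',hole.sum(), 'lat',L[hole>0].min(),L[hole>0].max(),'z',Z[hole>0].min(),Z[hole>0].max())
    ext=pl; print('plate lat',np.percentile(L[pl],[1,99]),'z',Z[pl].min(),Z[pl].max(), 'TCP',T)
# depth->plane consistency & edges tilt
q=P[pl]; A=np.c_[lat[pl],vz[pl],np.ones(pl.sum())]; print('tilt fit',np.linalg.lstsq(A,e[pl],rcond=None)[0])
# peg top in scene
t=np.radians(10.6); ex=np.array([np.cos(t),np.sin(t)]); ey=np.array([-ex[1],ex[0]]); tip=np.array([.6225,-.158])
l=(P[...,:2]-tip)@ex; y=(P[...,:2]-tip)@ey
m=(l>0)&(l<.036)&(abs(y)<.009)&(P[...,2]>.185)&(P[...,2]<.21)
# circle fit: (y-y0)^2+(z-z0)^2=6.5^2
from scipy.optimize import least_squares
f=least_squares(lambda k:np.hypot(y[m]-k[0],P[...,2][m]-k[1])-.0065,[0,.197],loss='soft_l1',f_scale=.001); print('peg y,z',m.sum(),f.x)
b=np.load('top0.npz'); P=cloud(ctrl.camera_info('top'),b['d']);l=(P[...,:2]-tip)@ex; y=(P[...,:2]-tip)@ey
m=(l>0)&(l<.036)&(abs(y)<.009)&(P[...,2]>.185)&(P[...,2]<.21)
f=least_squares(lambda k:np.hypot(y[m]-k[0],P[...,2][m]-k[1])-.0065,[0,.197],loss='soft_l1',f_scale=.001); print('top peg y,z',m.sum(),f.x)
print('TCP local',(T[:2]-tip)@ex,(T[:2]-tip)@ey)
```

```text
plate n 1004 normal offset -0.0029030482118335105
hole n 12 lat -0.006568483278150594 0.0019396401403920644 z 0.1971875074289744 0.20672490809076616
plate lat [-0.037   0.0314] z 0.1138355500592354 0.22360083028008715 TCP [ 0.5772 -0.1673  0.2347]
tilt fit [-0.0321  0.0028 -0.0021]
peg y,z 159 [0.0013 0.1967]
top peg y,z 184 [-0.0002  0.1981]
TCP local -0.04620103082317415 -0.0008235627047495555
```

Call:
carry_out(
  jaw=[1,1,1,1,1,1,1,1,1,1],
  travel=[
    [0,0.1,0],
    [0,0.2,0],
    [0,0.3,0],
    [0,0.4,0],
    [0,0.5,0],
    [0,0.58,0],
    [0,0.62,0],
    [0,0.66,0],
    [0,0.7,0],
    [0,0.7,0],
  ],
  rot=[
    [0,0,0],
    [0,0,0],
    [0,0,0],
    [0,0,0],
    [0,0,0],
    [0,0,0],
    [0,0,0],
    [0,0,0],
    [0,0,0],
    [0,0,0],
  ],
)

```text
time_s: 9.25
position: [0.6122, -0.1599, 0.2351]
eef_rot: [[-0.184, 0.983, 0.0], [0.983, 0.184, 0.0], [0.0, 0.0, -1.0]]
wrist_force: [-0.1, -0.5, -4.2]
opening: 0.0159
gripper_force: 70.2
```

Call:
carry_out(
  jaw=[1,1,1,1],
  travel=[
    [0,0.04,0],
    [0,0.08,0],
    [0,0.12,0],
    [0,0.12,0],
  ],
  rot=[
    [0,0,0],
    [0,0,0],
    [0,0,0],
    [0,0,0],
  ],
)

```text
time_s: 9.65
position: [0.6182, -0.1587, 0.2351]
eef_rot: [[-0.184, 0.983, 0.0], [0.983, 0.184, 0.0], [0.0, 0.0, -1.0]]
wrist_force: [-0.5, -0.7, -4.1]
opening: 0.0162
gripper_force: 70.2
```

```bash
cat > st.py <<'E'
from bench import ctrl
from h import *
import sys
def st():
    o=ctrl.get_obs(); T=np.array(o['position']); t=np.radians(10.6); ex=np.array([np.cos(t),np.sin(t)]); ey=np.array([-ex[1],ex[0]]); d=T[:2]-[.6225,-.158]
    F=np.array(o['wrist_force']); print('t %.2f l %.4f y %.4f z %.4f'%(o['time_s'],d@ex,d@ey,T[2]),'F along %.2f side %.2f up %.2f'%(F[:2]@ex,F[:2]@ey,F[2]),'tau',np.array(o['wrist_torque']),'jaw',o['opening'])
if __name__=='__main__':
    st()
    if len(sys.argv)>1:
        p,d=ctrl.read_camera('scene'); np.savez('last.npz',p=p,d=d)
        cv2.imwrite('pics/%s.png'%sys.argv[1],cv2.resize(p[110:250,225:365,::-1],None,fx=4,fy=4,interpolation=cv2.INTER_CUBIC))
E
python3 st.py a3
```

```text
t 9.65 l -0.0043 y 0.0001 z 0.2351 F along -0.60 side -0.61 up -4.12 tau [ 0.0024 -0.0206 -0.0404] jaw 0.016175438744054017
```

View pics/a3.png

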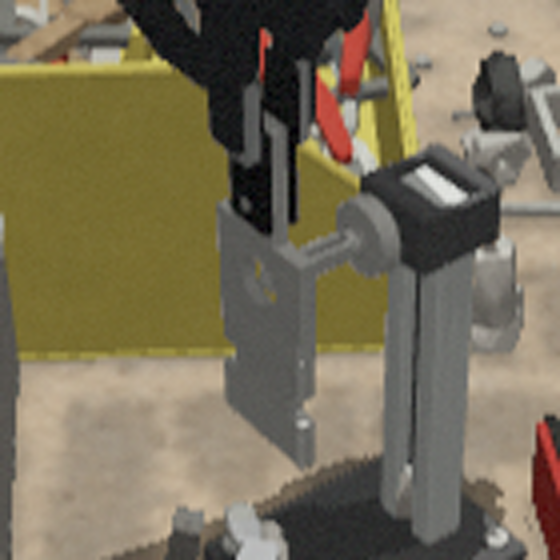

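The eye (crop px ~(258,272)) now has the peg tip showing within it and there is no contact force. I continue slowly.

Call:
carry_out(
  jaw=[1,1,1,1,1,1],
  travel=[
    [0,0.04,0],
    [0,0.08,0],
    [0,0.12,0],
    [0,0.16,0],
    [0,0.2,0],
    [0,0.2,0],
  ],
  rot=[
    [0,0,0],
    [0,0,0],
    [0,0,0],
    [0,0,0],
    [0,0,0],
    [0,0,0],
  ],
)

```text
time_s: 10.3
position: [0.628, -0.1568, 0.235]
eef_rot: [[-0.184, 0.983, 0.0], [0.983, 0.184, 0.0], [0.0, 0.0, -1.0]]
wrist_force: [0.2, -0.2, -4.2]
opening: 0.016
gripper_force: 70.2
```

```bash
python3 st.py
```

```text
t 10.30 l 0.0057 y 0.0001 z 0.2350 F along 0.13 side -0.24 up -4.23 tau [-0.0676  0.039   0.0083] jaw 0.016016343404780843
```

Call:
carry_out(
  jaw=[1,1,1,1,1,1],
  travel=[
    [0,0.04,0],
    [0,0.08,0],
    [0,0.12,0],
    [0,0.16,0],
    [0,0.2,0],
    [0,0.2,0],
  ],
  rot=[
    [0,0,0],
    [0,0,0],
    [0,0,0],
    [0,0,0],
    [0,0,0],
    [0,0,0],
  ],
)

```text
time_s: 10.9
position: [0.6379, -0.155, 0.235]
eef_rot: [[-0.184, 0.983, 0.0], [0.983, 0.184, 0.0], [0.0, 0.0, -1.0]]
wrist_force: [-0.0, 0.4, -4.0]
opening: 0.016
gripper_force: 70.1
```

```bash
python3 st.py a4
```

```text
t 10.90 l 0.0157 y 0.0001 z 0.2350 F along 0.05 side 0.38 up -4.01 tau [-0.0502  0.0315  0.015 ] jaw 0.016022202051523427
```

View pics/a4.png

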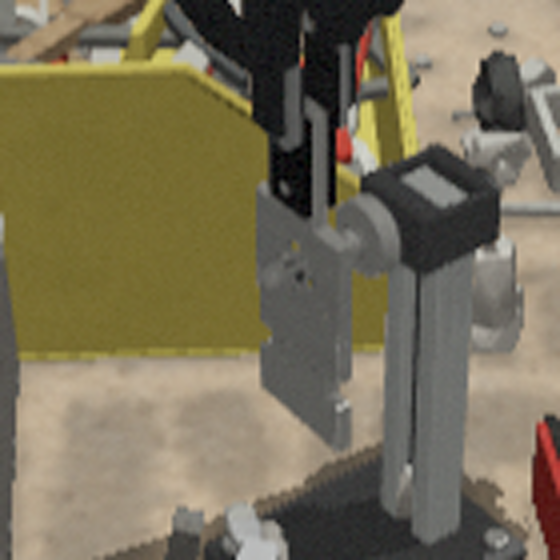

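The peg tip at about (268,275) now sticks out through the eye centred near (295,262), and forces stay near zero. I continue towards the collar.

Call:
carry_out(
  jaw=[1,1,1,1,1,1,1,1,1,1],
  travel=[
    [0,0.04,0],
    [0,0.08,0],
    [0,0.12,0],
    [0,0.16,0],
    [0,0.2,0],
    [0,0.24,0],
    [0,0.28,0],
    [0,0.32,0],
    [0,0.36,0],
    [0,0.36,0],
  ],
  rot=[
    [0,0,0],
    [0,0,0],
    [0,0,0],
    [0,0,0],
    [0,0,0],
    [0,0,0],
    [0,0,0],
    [0,0,0],
    [0,0,0],
    [0,0,0],
  ],
)

```text
time_s: 11.95
position: [0.6556, -0.1516, 0.2351]
eef_rot: [[-0.184, 0.983, 0.0], [0.983, 0.184, 0.0], [0.0, 0.0, -1.0]]
wrist_force: [0.3, -0.9, -4.1]
opening: 0.0162
gripper_force: 70.2
```

```bash
python3 st.py
```

```text
t 11.95 l 0.0337 y 0.0002 z 0.2351 F along 0.16 side -0.96 up -4.08 tau [-0.0245 -0.019  -0.0573] jaw 0.016205686846096645
```

Call:
carry_out(
  jaw=[1,1,1,1],
  travel=[
    [0,0.02,0],
    [0,0.04,0],
    [0,0.06,0],
    [0,0.06,0],
  ],
  rot=[
    [0,0,0],
    [0,0,0],
    [0,0,0],
    [0,0,0],
  ],
)

```text
time_s: 12.35
position: [0.6584, -0.1512, 0.2351]
eef_rot: [[-0.184, 0.983, 0.0], [0.983, 0.184, -0.0], [-0.0, 0.0, -1.0]]
wrist_force: [0.2, 0.4, -5.2]
opening: 0.016
gripper_force: 70.2
```

```bash
python3 st.py
```

```text
t 12.35 l 0.0365 y 0.0001 z 0.2351 F along 0.27 side 0.32 up -5.21 tau [ 0.0009 -0.005   0.0184] jaw 0.015976107516603857
```

Now 0.5 mm rows, feeling for the collar.

Call:
carry_out(
  jaw=[1,1,1,1],
  travel=[
    [0,0.01,0],
    [0,0.02,0],
    [0,0.03,0],
    [0,0.03,0],
  ],
  rot=[
    [0,0,0],
    [0,0,0],
    [0,0,0],
    [0,0,0],
  ],
)

```text
time_s: 12.75
position: [0.6598, -0.151, 0.2351]
eef_rot: [[-0.184, 0.983, 0.0], [0.983, 0.184, 0.0], [0.0, 0.0, -1.0]]
wrist_force: [0.5, -0.1, -3.8]
opening: 0.0162
gripper_force: 70.2
```

```bash
python3 st.py
```

```text
t 12.75 l 0.0379 y 0.0000 z 0.2351 F along 0.46 side -0.20 up -3.82 tau [-0.0703 -0.0212 -0.0036] jaw 0.016204534658168405
```

Call:
carry_out(
  jaw=[1,1,1],
  travel=[
    [0,0.01,0],
    [0,0.02,0],
    [0,0.02,0],
  ],
  rot=[
    [0,0,0],
    [0,0,0],
    [0,0,0],
  ],
)

```text
time_s: 13.05
position: [0.6607, -0.1508, 0.2351]
eef_rot: [[-0.184, 0.983, -0.0], [0.983, 0.184, 0.0], [0.0, 0.0, -1.0]]
wrist_force: [-1.0, -0.3, -3.8]
opening: 0.016
gripper_force: 70.2
```

```bash
python3 st.py
```

```text
t 13.05 l 0.0389 y 0.0001 z 0.2351 F along -1.08 side -0.14 up -3.80 tau [ 0.0196 -0.0108 -0.0027] jaw 0.015988407244808482
```

Call:
carry_out(
  jaw=[1,1,1],
  travel=[
    [0,0.01,0],
    [0,0.02,0],
    [0,0.02,0],
  ],
  rot=[
    [0,0,0],
    [0,0,0],
    [0,0,0],
  ],
)

```text
time_s: 13.35
position: [0.6618, -0.1506, 0.2351]
eef_rot: [[-0.184, 0.983, 0.0], [0.983, 0.184, 0.0], [-0.0, 0.0, -1.0]]
wrist_force: [0.4, -0.4, -3.7]
opening: 0.0159
gripper_force: 70.2
```

```bash
python3 st.py
```

```text
t 13.35 l 0.0399 y 0.0001 z 0.2351 F along 0.36 side -0.43 up -3.71 tau [ 0.0216  0.0516 -0.0101] jaw 0.015929908844274223
```

Call:
carry_out(
  jaw=[1,1,1],
  travel=[
    [0,0.01,0],
    [0,0.01,0],
    [0,0.01,0],
  ],
  rot=[
    [0,0,0],
    [0,0,0],
    [0,0,0],
  ],
)

```text
time_s: 13.65
position: [0.6621, -0.1506, 0.2351]
eef_rot: [[-0.184, 0.983, -0.0], [0.983, 0.184, -0.0], [-0.0, -0.0, -1.0]]
wrist_force: [-0.1, -0.0, -4.3]
opening: 0.016
gripper_force: 70.2
```

```bash
python3 st.py
```

```text
t 13.65 l 0.0403 y -0.0000 z 0.2351 F along -0.12 side 0.00 up -4.28 tau [-0.014   0.0999 -0.0003] jaw 0.015983997664696013
```

Call:
carry_out(
  jaw=[1,1,1],
  travel=[
    [0,0.01,0],
    [0,0.02,0],
    [0,0.02,0],
  ],
  rot=[
    [0,0,0],
    [0,0,0],
    [0,0,0],
  ],
)

```text
time_s: 13.95
position: [0.6625, -0.1506, 0.235]
eef_rot: [[-0.183, 0.983, -0.001], [0.983, 0.183, -0.0], [-0.0, -0.001, -1.0]]
wrist_force: [-4.5, -0.8, -2.2]
opening: 0.0159
gripper_force: 70.4
```

```bash
python3 st.py
```

```text
t 13.95 l 0.0407 y -0.0001 z 0.2350 F along -4.61 side 0.08 up -2.17 tau [-0.0968  1.0931  0.0422] jaw 0.01592120281705375
```

Call:
carry_out(
  jaw=[1,1,1],
  travel=[
    [0,0.01,0],
    [0,0.01,0],
    [0,0.01,0],
  ],
  rot=[
    [0,0,0],
    [0,0,0],
    [0,0,0],
  ],
)

```text
time_s: 14.25
position: [0.6627, -0.1506, 0.235]
eef_rot: [[-0.183, 0.983, -0.002], [0.983, 0.183, -0.0], [-0.0, -0.002, -1.0]]
wrist_force: [-5.2, -0.0, -1.4]
opening: 0.0158
gripper_force: 70.5
```

```bash
python3 st.py a5
```

```text
t 14.25 l 0.0409 y -0.0001 z 0.2350 F along -5.17 side 0.92 up -1.37 tau [-0.1734  1.5145  0.0149] jaw 0.01579358251793181
```

View pics/a5.png

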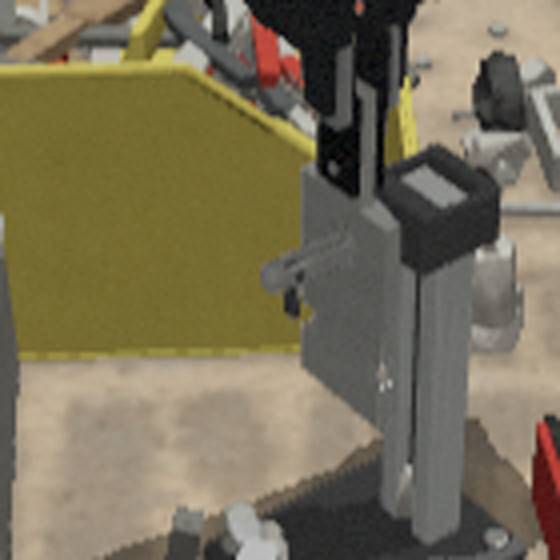

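The gauge bears on the collar with about 5 N, and the keeper hangs down again at about (292,300) in front of the plate. I ease the push, then lower.

Call:
carry_out(
  jaw=[1,1,1,1,1,1],
  travel=[
    [0,-0.01,0],
    [0,-0.015,0],
    [0,-0.015,0.02],
    [0,-0.015,0.04],
    [0,-0.015,0.06],
    [0,-0.015,0.06],
  ],
  rot=[
    [0,0,0],
    [0,0,0],
    [0,0,0],
    [0,0,0],
    [0,0,0],
    [0,0,0],
  ],
)

```text
time_s: 14.9
position: [0.6626, -0.1505, 0.2319]
eef_rot: [[-0.184, 0.983, -0.001], [0.983, 0.184, -0.0], [0.0, -0.001, -1.0]]
wrist_force: [-5.6, -1.5, -2.8]
opening: 0.0157
gripper_force: 70.5
```

```bash
python3 st.py
```

```text
t 14.90 l 0.0408 y 0.0000 z 0.2319 F along -5.82 side -0.40 up -2.84 tau [-0.1532  1.2977  0.0551] jaw 0.01570332520611908
```

Call:
carry_out(
  jaw=[1,1,1,1],
  travel=[
    [0,0,0.01],
    [0,0,0.02],
    [0,0,0.03],
    [0,0,0.03],
  ],
  rot=[
    [0,0,0],
    [0,0,0],
    [0,0,0],
    [0,0,0],
  ],
)

```text
time_s: 15.3
position: [0.6626, -0.1505, 0.2305]
eef_rot: [[-0.184, 0.983, -0.001], [0.983, 0.184, -0.0], [0.0, -0.001, -1.0]]
wrist_force: [-5.6, -0.5, -2.0]
opening: 0.0161
gripper_force: 70.5
```

```bash
python3 st.py
```

```text
t 15.30 l 0.0408 y 0.0000 z 0.2305 F along -5.57 side 0.50 up -2.01 tau [-0.1121  1.4351  0.0492] jaw 0.01606052831075614
```

Call:
carry_out(
  jaw=[1,1,1,1],
  travel=[
    [0,-0.01,0],
    [0,-0.01,0.01],
    [0,-0.01,0.01],
    [0,-0.01,0.01],
  ],
  rot=[
    [0,0,0],
    [0,0,0],
    [0,0,0],
    [0,0,0],
  ],
)

```text
time_s: 15.7
position: [0.6625, -0.1505, 0.2303]
eef_rot: [[-0.184, 0.983, 0.0], [0.983, 0.184, -0.0], [-0.0, 0.0, -1.0]]
wrist_force: [-4.4, -0.7, 0.3]
opening: 0.0159
gripper_force: 70.7
```

```bash
python3 st.py
```

```text
t 15.70 l 0.0407 y -0.0000 z 0.2303 F along -4.48 side 0.11 up 0.33 tau [-0.1591  1.261   0.0706] jaw 0.015866337944413562
```

Call:
carry_out(
  jaw=[1,1,1],
  travel=[
    [0,0,0.01],
    [0,0,0.01],
    [0,0,0.01],
  ],
  rot=[
    [0,0,0],
    [0,0,0],
    [0,0,0],
  ],
)

```text
time_s: 16.0
position: [0.6625, -0.1505, 0.2302]
eef_rot: [[-0.184, 0.983, 0.001], [0.983, 0.184, -0.0], [-0.0, 0.001, -1.0]]
wrist_force: [-5.2, -1.0, 2.9]
opening: 0.016
gripper_force: 71.0
```

```bash
python3 st.py
```

```text
t 16.00 l 0.0407 y -0.0000 z 0.2302 F along -5.30 side -0.07 up 2.86 tau [-0.1163  1.4314  0.0055] jaw 0.015988309920602205
```

Call:
carry_out(
  jaw=[1,1,1],
  travel=[
    [0,0,0.01],
    [0,0,0.01],
    [0,0,0.01],
  ],
  rot=[
    [0,0,0],
    [0,0,0],
    [0,0,0],
  ],
)

```text
time_s: 16.3
position: [0.6626, -0.1505, 0.2302]
eef_rot: [[-0.184, 0.983, 0.001], [0.983, 0.184, -0.0], [-0.001, 0.001, -1.0]]
wrist_force: [-5.7, -0.5, 3.9]
opening: 0.0163
gripper_force: 71.2
```

```bash
python3 st.py
```

```text
t 16.30 l 0.0408 y -0.0000 z 0.2302 F along -5.73 side 0.55 up 3.89 tau [-0.1029  1.6362 -0.01  ] jaw 0.01630976313208381
```

The gauge rests on the peg: z has stopped and the load has transferred. I relieve the pressing and release gently.

Call:
carry_out(
  jaw=[1,1,1,1],
  travel=[
    [0,-0.008,-0.008],
    [0,-0.015,-0.016],
    [0,-0.015,-0.016],
    [0,-0.015,-0.016],
  ],
  rot=[
    [0,0,0],
    [0,0,0],
    [0,0,0],
    [0,0,0],
  ],
  squeeze=25,
)

```text
time_s: 16.7
position: [0.6623, -0.1505, 0.2302]
eef_rot: [[-0.184, 0.983, 0.001], [0.983, 0.184, 0.0], [-0.0, 0.001, -1.0]]
wrist_force: [-2.0, 0.3, 1.3]
opening: 0.0159
gripper_force: 70.9
```

```bash
python3 st.py
```

```text
t 16.70 l 0.0405 y 0.0000 z 0.2302 F along -1.89 side 0.67 up 1.30 tau [-0.0773  0.5292  0.0051] jaw 0.01589081452013899
```

Call:
carry_out(
  jaw=[0.8,0.75,0.7,0.65,0.6,0.55,0.5,0.5],
  travel=[
    [0,0,0],
    [0,0,0],
    [0,0,0],
    [0,0,0],
    [0,0,0],
    [0,0,0],
    [0,0,0],
    [0,0,0],
  ],
  rot=[
    [0,0,0],
    [0,0,0],
    [0,0,0],
    [0,0,0],
    [0,0,0],
    [0,0,0],
    [0,0,0],
    [0,0,0],
  ],
)

```text
time_s: 17.5
position: [0.6617, -0.1507, 0.2299]
eef_rot: [[-0.184, 0.983, 0.0], [0.983, 0.184, -0.0], [-0.0, 0.0, -1.0]]
wrist_force: [-0.4, 0.4, 0.5]
opening: 0.0426
gripper_force: 0.0
```

```bash
python3 st.py a6
```

```text
t 17.50 l 0.0399 y 0.0000 z 0.2299 F along -0.36 side 0.44 up 0.52 tau [0.0571 0.0047 0.0641] jaw 0.04261817157139344
```

View pics/a6.png

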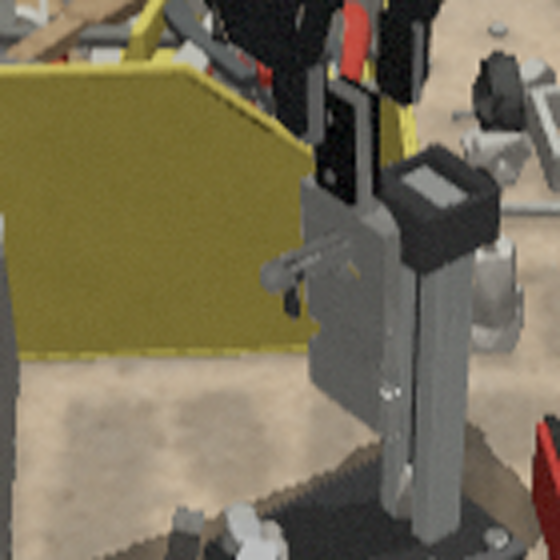

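The gauge hangs on the peg against the collar. The keeper is down at (292,300) and the fingers are clear of the handle. I withdraw straight up.

Call:
carry_out(
  jaw=[0.4,0.4,0.4,0.4,0.4,0.4,0.4,0.4,0.4,0.4,0.4,0.4],
  travel=[
    [0,0,0],
    [0,0,-0.1],
    [0,0,-0.25],
    [0,0,-0.4],
    [0,0,-0.6],
    [0,0,-0.8],
    [0,0,-1.1],
    [0,0,-1.4],
    [0,0,-1.7],
    [0,0,-2],
    [0,0,-2],
    [0,0,-2],
  ],
  rot=[
    [0,0,0],
    [0,0,0],
    [0,0,0],
    [0,0,0],
    [0,0,0],
    [0,0,0],
    [0,0,0],
    [0,0,0],
    [0,0,0],
    [0,0,0],
    [0,0,0],
    [0,0,0],
  ],
)

```text
time_s: 18.75
position: [0.6618, -0.1505, 0.3303]
eef_rot: [[-0.184, 0.983, 0.001], [0.983, 0.184, -0.0], [-0.0, 0.001, -1.0]]
wrist_force: [0.2, -0.8, -0.6]
opening: 0.051
gripper_force: 0.0
```

```bash
python3 st.py a7
```

```text
t 18.75 l 0.0400 y 0.0001 z 0.3303 F along 0.03 side -0.77 up -0.65 tau [ 0.0066  0.0351 -0.037 ] jaw 0.05097610558031848
```

View pics/a7.png

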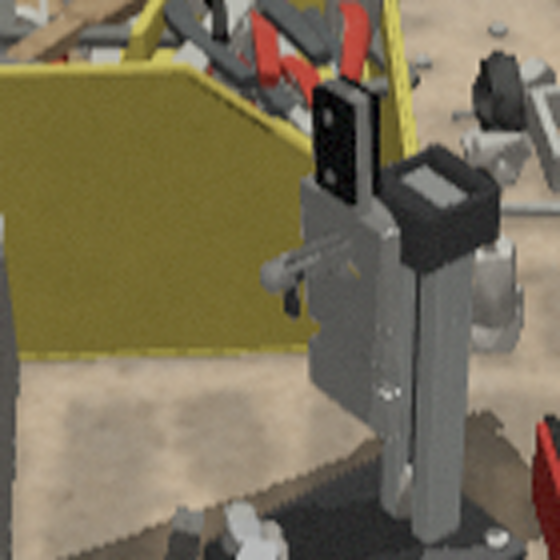

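The gauge hangs steady at the collar, the keeper is down and the gripper is clear, so I hand the job in.

```bash
python3 -c "
from bench import ctrl
print(ctrl.sign_off())"
```

```text
the job is handed in; nothing more can be done
None
```

The gauge hangs by its eye on the peg against the collar, the keeper has dropped behind it and the gripper is clear; I handed the job in at about 19 s, and the measured contact force stayed below about 8 N.

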